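# Fit the rotor screw of a bench centrifuge

### The job

The centrifuge's rotor has been washed and put back on its drive; now fasten it. Take the long rotor screw from the draining stand, lower it down the deep hub of the rotor, feel its thread start straight on the drive shaft at the bottom, without forcing or cross-threading it, and turn it clockwise until the underside of its knob sits flush on the hub; then let go. Leave the other things on the worktop where they are.

Things in the scene. Friction and masses are not known exactly. Their poses are not given: they have to be found in the camera images.
- screw_knob (a point): Gripping point of the rotor screw: on its axis, in the black round ribbed knob (diameter 38 mm, 40 mm high), 24 mm above the knob's flat underside. z points up along the axis. At the start the screw hangs upright in the draining stand's largest hole, the knob resting on the stand's top; lift it straight up. Any grip yaw will do. 0.16 kg.
- screw: The rotor screw; origin on its axis in the knob's underside (the face that must seat), z up. Straight steel shank 89 mm long below it: 27 mm thick for the first 36 mm, then a core of 17.6 mm; coarse round right-hand three-start thread, 24.8 mm outside, lead 27 mm a turn, from 57 to 76 mm below the underside; plain below, the last 12 mm a cone.
- screw_tip (a point): Centre of the screw's tip (10 mm wide, end of a 12 mm cone), on its axis, 89 mm below the knob's underside. The thread starts are blunt and may jam end to end if turned clockwise at once: turned anticlockwise under a light push, the screw rides up and, once every 120 degrees, drops about 7 mm off the starts (to 5 or 6 mm above home); from there it starts cleanly.
- hub_mouth (a point): Centre of the flat top of the rotor's hub (54 mm across, 125 mm above the worktop), on which the knob seats: the mouth of a vertical well 32 mm in diameter. Around it the rotor falls away as a cone, 15 mm and more below the hub's top; the housing's rim is 17 mm below the hub's top, 80 to 103 mm from its centre.
- well_bottom (a point): Point on the well's axis 63 mm below the hub's top, where the drive shaft's threaded head begins: matching right-hand thread, 19.6 mm between its crests. Hidden from view, the head sits on soft mounts: up to 3 mm off this point sideways, at any angle; only pushed sideways with 10 N does it give way. It holds against turning up to 1 N m, then slips.
- centrifuge: White round bench centrifuge, 206 mm across, fixed; origin under its centre. From 18 mm above home a sprung ejector pin pushes the screw's tip up, 3 to 5 N, and lifts out a screw that has not started. Unturned, it stops on the thread 4 to 14 mm above home. With 7 to 11 N of push in all (over 20 N would harm the thread), turning clockwise draws it down 27 mm a turn, 1 to 3.4 rad in all.
- stand: White plastic draining stand, 70 x 130 mm, 105 mm high, fixed; origin under its centre, three holes in a row along its y. The screw hangs in the largest (31 mm), 34 mm from the centre towards -y.
- beaker: Glass beaker, 72 mm across, 95 mm high, loose; origin at the centre of its underside. A bystander.
- wash_bottle: White squeeze bottle with a blue bent jet, 67 mm across, 221 mm high, loose, behind the centrifuge; origin at the centre of its underside. A bystander.
- tip_box: Blue pipette-tip box, 77 x 120 mm, 75 mm high, loose, to the right of the centrifuge; origin at the centre of its underside. A bystander.
- flask: Conical glass flask, 67 mm across, 112 mm high, loose, near the right front edge; origin at the centre of its underside. A bystander.

How it is judged (in metres and radians):
On the way, in this order (a step that is already met when the one before it is completed fails the run):
1. the screw is down the hub's well, upright, its pilot at the thread (z of screw in the frame of centrifuge below 0.142 m and horizontal distance between screw_tip and hub_mouth below 0.008 m and angle between screw's own z axis and vertical below 0.12 rad), for 0.1 s.
2. the thread has started straight: the screw is drawn in deeper than it can be pushed without turning (z of screw in the frame of centrifuge below 0.128 m and horizontal distance between screw_tip and hub_mouth below 0.008 m and angle between screw's own z axis and vertical below 0.08 rad), for 0.1 s.
At the end, for the whole second after the job is handed in: The screw is screwed down in the hub with the underside of its knob within 1.6 mm of the hub's top, upright within 0.04 rad, its axis within 6 mm of the hub's centre, at rest and let go (z of screw in the frame of centrifuge below 0.1265 m and horizontal distance between screw and hub_mouth below 0.006 m and angle between screw's own z axis and vertical below 0.04 rad and linear speed of screw below 0.01 m/s); the robot touches nothing.
It fails at once if the screw is forced: it presses on the hub, the ejector and the thread with more than 22 N before it is home (contact force between screw and centrifuge above 22 N and z of screw in the frame of centrifuge above 0.1265 m).
It fails at once if the screw stands askew by more than 0.12 rad in the thread (angle between screw's own z axis and vertical above 0.12 rad and z of screw_tip in the frame of centrifuge below 0.053 m and horizontal distance between screw_tip and hub_mouth below 0.015 m).
It fails at once if a bystander is pushed away or knocked over (distance of any of beaker, wash_bottle, tip_box, flask from where it was at the start of the episode above 0.03 m).
It also fails if it takes over 72 s, if anything falls off the work surface, if the arm or the gripper's body presses on something with over 40 N, if the wrist force passes 120 N, or if a joint passes its speed limit or range.

### The arm

A 6-joint arm with a two-finger parallel gripper is mounted at the origin on a cart in front of the work surface, level with it; the furniture and walls round the work are solid. World frame = base frame: x ahead of the robot, y to its left, z up, the work surface at z = 0. Lengths are in m, angles in degrees, forces in N, time in s.
With the tool pointing down it reaches from about 0.35 to 0.875 m from the base axis. Payload 4.2 kg.
Tool frame: the origin (TCP) lies on the centre line of the jaws, within the pads' length; the fingertips stand 8 mm ahead of it and the grasp point (between the pads) lies 11 mm behind it; z points along the fingers, y is the direction in which the jaws open and shut (so a half turn about z gives the same grasp; the last joint's range is limited). The gripper opens to 87 mm and grips with 3 to 60 N. Pads are 19 mm wide; open, the fingers measure 117 mm over their backs; the gripper's body (75 mm by 190 mm) begins 51 mm behind the grasp point.
Start: joints at [-55.714, 22.042, 0.453, 0, -68.411, -14.817], TCP at [0.208, -0.589, 0.199] pointing down, gripper open.
Joint ranges: [-179.83, 179.83], [-69.29, 118.12], [-61.27, 80.66], [-181.25, 117.63], [-171.15, -9.14], [-177.46, 177.46]. Speed limits (degrees/s): [159.86, 159.86, 180, 180, 180, 180].

### API

Orientations are given as a 3x3 rotation matrix whose columns are the frame's x, y, z axes.
In Python, from station import sense, capture, finish_job, recognise gives the robot as it stands.
- The arm moves only by the tool apply_moves, never from a script. Its argument "plan" is a list that holds one entry, the list of rows, each a list of 7 numbers: the opening in per cent of the stroke, from 0 (shut) to 100 (fully open), then the shift along the world's x, y, z in units of 25 mm (1.0 is 25 mm), then the turn, a rotation vector about the world's x, y, z in rad. A call has 1 to 12 rows; each row shifts and turns the pose as measured when the row begins; what a row does not reach is not made up. A row lasts 1/12 s, in which the tool goes at most 41.7 mm and 7.16 degrees, less where a joint would pass 70% of its speed; a pose out of reach is approached as far as the arm can. A call is refused whole if a number of a shift passes 1 or a number of a turn 0.125, either way. A call with a gripper value outside its range is refused whole. The fingers move at their own pace and stop on an object; the grip force is fixed at half the most. Time passes only in rows, so rows that do not move let the fingers close. It gives the time, the measured TCP pose, the force and the opening at its end, in the units of the state.
- sense(): the state, without advancing time (a new reading comes with each control period).
- capture(name): name is "side" or "top" or "wrist"; returns a dict with "pixels" (384x512x3 uint8, red, green, blue), "depth" (384x512 float32, m along the optical axis (not along the pixel's ray), 0 where there is no reading), "mtx" (3x3 intrinsics, pixels), "R" (3x3) and "t" (3): a world point X has camera coordinates R X + t; the wrist camera has in their place "mount" (4x4, takes a point from camera to tool coordinates, whose origin is the TCP and whose axes are the flange's). Camera axes: x right, y down, z forward; pixel columns grow to the right and rows downward; lengths in m; the calibration is good to about 2 mm. A picture is of the moment at which its call begins: read the wrist's pose just before it.
- finish_job(): hands the job in, once; it reports no verdict.
Trained networks look in a picture, given as the dict that the camera call returned (one of the last four; its "shot" number tells which), for a name from the list of things; names that differ only in an ending like _2 or _b are one class to them, and where a whole thing is asked for, a point or a joint stands for the part that bears it (a point fixed in the world has none). Each returns a list of dicts, best first, with "score" (0 to 1); they miss things now and then, are a little off and sometimes report something else, mostly with a low value. They report only what shows in the picture. A call takes as long as a camera call.
- recognise(label, picture): "at" ([x, y, z] in m, in the coordinates of the camera as it stood for that picture, good to about 4 mm: the middle of the surface that is visible of it).
The state is a dict: "time_s": time; "joints": joint angles; "joint_velocities": joint speeds; "effort": joint torques, N m; "tcp_pos": TCP position; "ee_rot": TCP orientation; "wrist_force": force on the tool from outside, world axes, zero at the start; "moment": the same for the moment, N m; "gripper_width": opening from 0.0 (shut) to 1.0 (fully open).
Only numpy, scipy, OpenCV 4.12 (cv2) and the standard library are available. Lean on these libraries where they do the work, as an engineer would, in place of code of your own. Each camera call takes 0.05 s, during which the arm holds its last target.

## Working session

There is one attempt and no reset: what is moved stays moved. The work goes in short steps, Python scripts to look and compute and a tool call to move; the robot and the scene stay as the last step left them, time stands still between calls to the robot, and variables do not carry over. Pictures are saved under pics/ and viewed, and the job is handed in when it is done.

Besides the shell and the picture viewer there is one more tool, called after "Call:" as name(argument=value, ...), one argument or row to a line, values as JSON. apply_moves: Moves the arm, as the interface text tells. Its arguments: {"type":"object","properties":{"plan":{"type":"array","items":{"type":"array","items":{"type":"array","items":{"type":"number"}}}}},"required":["plan"]}

```bash
ls; mkdir -p pics
cat > h.py <<'E'
import numpy as np, cv2
from station import sense, capture, finish_job, recognise
def save(p,n): cv2.imwrite(f'pics/{n}.png', p['pixels'][:,:,::-1])
def w(p,pt,s=None):
    if 'R' in p: return p['R'].T@(np.array(pt)-p['t'])
    m=np.array(p['mount'])
    c=m[:3,:3]@np.array(pt)+m[:3,3]
    return np.array(s['ee_rot'])@c+np.array(s['tcp_pos'])
def cloud(p,s=None):
    d=p['depth'];K=p['mtx'];v,u=np.indices(d.shape)
    c=np.stack([(u-K[0,2])/K[0,0]*d,(v-K[1,2])/K[1,1]*d,d],-1).reshape(-1,3)
    if 'R' in p: X=(c-p['t'])@p['R']
    else:
        m=np.array(p['mount']);X=c@m[:3,:3].T+m[:3,3];X=X@np.array(s['ee_rot']).T+np.array(s['tcp_pos'])
    X=X.reshape(d.shape+(3,));X[d==0]=np.nan
    return X
E
python3 - <<'E'
from h import *
np.set_printoptions(precision=4,suppress=True)
s=sense();print(s)
for n in ['side','top','wrist']:
    p=capture(n);save(p,n+'0')
    for l in ['screw','screw_knob','hub_mouth','centrifuge','stand','beaker','wash_bottle','tip_box','flask']:
        try:
            r=recognise(l,p)
            print(n,l,[(round(q['score'],2),w(p,q['at'],s)) for q in r[:2]])
        except Exception as e: print(n,l,e)
print(sense()['time_s'])
E
```

```text
pics
{'time_s': 0.0, 'joints': array([-55.7152,  22.0912,   0.3806,  -0.029 , -68.4112, -14.8165]), 'joint_velocities': array([-0.013 , -0.0767, -0.0836, -0.0533, -0.0273, -0.0251]), 'effort': array([ -0.0009, -39.0663,  18.7403,   4.2198,   0.0109,  -0.0002]), 'tcp_pos': array([ 0.2081, -0.5887,  0.1984]), 'ee_rot': array([[-0.9429, -0.3331, -0.0008],
       [-0.3331,  0.9429,  0.002 ],
       [ 0.0001,  0.0022, -1.    ]]), 'wrist_force': array([0.2779, 0.1695, 0.2872]), 'moment': array([ 0.0228, -0.0103, -0.0194]), 'gripper_width': 0.9998397494162417}
side screw [(0.5, array([0.4977, 0.235 , 0.1347]))]
side screw_knob []
side hub_mouth [(0.59, array([ 0.4652, -0.3659,  0.0848]))]
side centrifuge [(0.97, array([ 0.4639, -0.3714,  0.0833]))]
side stand [(0.87, array([0.497 , 0.2449, 0.0691])), (0.36, array([ 0.4948, -0.5981,  0.0642]))]
side beaker [(0.55, array([0.6338, 0.2255, 0.0659])), (0.37, array([0.4971, 0.2371, 0.1287]))]
side wash_bottle [(0.97, array([ 0.7032, -0.2144,  0.0947]))]
side tip_box [(0.91, array([ 0.4924, -0.5928,  0.0608]))]
side flask [(0.93, array([ 0.3927, -0.5527,  0.0501]))]
top screw [(0.53, array([0.6636, 0.2362, 0.0218]))]
top screw_knob []
top hub_mouth [(0.87, array([ 0.5086, -0.3682,  0.0883]))]
top centrifuge [(0.62, array([ 0.5048, -0.3639,  0.0877]))]
top stand [(0.58, array([0.5474, 0.2584, 0.1042]))]
top beaker [(0.87, array([0.6646, 0.2361, 0.0253]))]
top wash_bottle [(0.73, array([ 0.7147, -0.2063,  0.1356]))]
top tip_box [(0.97, array([ 0.5072, -0.6081,  0.0751]))]
top flask [(0.48, array([ 0.4027, -0.5419,  0.044 ]))]
wrist screw []
wrist screw_knob []
wrist hub_mouth [(0.71, array([ 0.3999, -0.4167,  0.0135]))]
wrist centrifuge [(0.91, array([ 0.4034, -0.4179,  0.0168]))]
wrist stand []
wrist beaker []
wrist wash_bottle []
wrist tip_box [(0.94, array([ 0.4806, -0.6172,  0.0281]))]
wrist flask [(0.76, array([ 0.3956, -0.558 ,  0.0613]))]
1.5
```

View pictures.

View pics/side0.png

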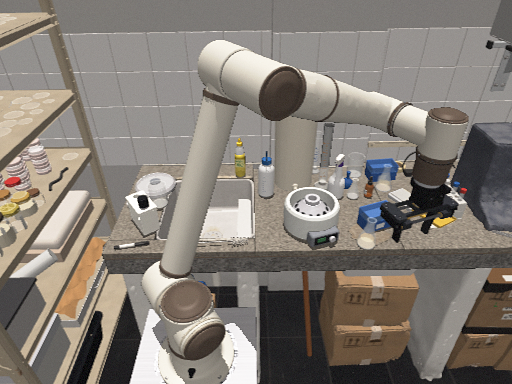

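View pics/top0.png

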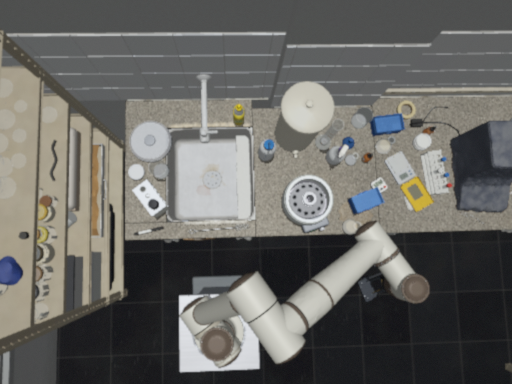

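View pics/wrist0.png

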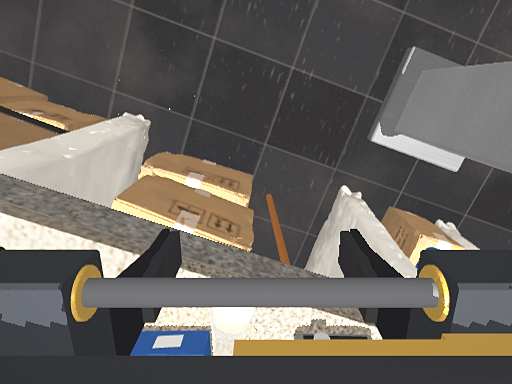

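Run:
```python
from h import *
np.set_printoptions(precision=4,suppress=True)
p=capture('top');X=cloud(p);np.save('top.npy',X);
q=capture('side');Y=cloud(q);np.save('side.npy',Y)
print(p['R'].T@-p['t'],q['R'].T@-q['t'],p['mtx'],q['mtx'])
```

```text
[ 0.3486 -0.0696  1.8831] [-0.5395 -0.1568  0.9156] [[450.9451   0.     254.8132]
 [  0.     450.9451 188.0632]
 [  0.       0.       1.    ]] [[364.707    0.     252.1497]
 [  0.     364.707  189.566 ]
 [  0.       0.       1.    ]]
```

The top view has the stand at about (149,197), with the black knob near (154,204). The centrifuge's hub is at (309,200). The tip box is at (366,201), the flask at (350,227), the wash bottle at (340,150) and the beaker at (160,172). Next I'll measure them from depth.

Run:
```python
from h import *
np.set_printoptions(precision=4,suppress=True)
X=np.load('top.npy');Y=np.load('side.npy');
T=cv2.imread('pics/top0.png');S=cv2.imread('pics/side0.png')
a=cv2.resize(T[165:240,120:220],None,fx=6,fy=6,interpolation=0);b=cv2.resize(T[165:240,270:370],None,fx=6,fy=6,interpolation=0)
cv2.imwrite('pics/a.png',a);cv2.imwrite('pics/b.png',b)
for r in range(178,217,2): print(r,[ '%4d'%(1000*X[r,c,2]) for c in range(132,170,2)])
print()
for r in range(174,228,2): print(r,[ '%4d'%(1000*X[r,c,2]) for c in range(282,336,2)])
# rim fit centrifuge: points with z 0.1-0.115
g=X[172:230,280:340].reshape(-1,3)
m=(g[:,2]>.09);h=g[m]
print('bbox >.09',h.min(0),h.max(0),(h.min(0)+h.max(0))/2)
m=(g[:,2]>.117)&(g[:,2]<.135);h=g[m];print('hub',len(h),h.mean(0),h.min(0),h.max(0))
print(X[197,149],X[203,154],X[200,309])
k=X[178:217,132:170].reshape(-1,3);m=k[:,2]>.115;h=k[m];print('knob',len(h),h.mean(0),h.min(0),h.max(0),np.median(h,0))
```

```text
178 ['  13', '  20', '  17', '  14', '  16', ' -11', '  -2', '  -4', '   7', '  -7', '  10', '   1', '  -9', '  24', '  38', '  24', '   9', '  -5', ' -22']
180 ['   1', '  -7', '  -1', '  -5', '  -4', '  -3', '  -5', ' 103', '  -2', '  -5', '   5', '  -5', '  -8', '  -4', '   0', '  -2', '  -7', '  -9', ' -30']
182 ['  -1', '  -7', '  -4', '  -6', '  -4', '   3', ' 100', ' 105', '  99', '   0', ' -12', '  -5', '   0', '   0', ' -10', ' -11', '  -5', ' -13', ' -35']
184 ['  -2', '  -3', '  -4', '  -3', ' 107', ' 104', ' 105', '  98', '  99', '  29', '  -2', '   0', '  -6', '   0', '  -7', ' -10', '  -3', '  -4', ' -27']
186 ['  -4', '  -6', '  -8', '  96', ' 103', ' 108', ' 107', ' 104', '  96', ' 103', '  -2', '   0', '  -7', '  -5', '   0', '  -3', '   0', ' -17', ' -15']
188 ['  -6', ' -11', ' 107', ' 108', '  89', '  62', '  34', ' 107', ' 100', ' 101', ' 104', '   1', '   0', '  -7', '  -3', '   0', ' -13', '  -8', ' -23']
190 [' 106', '  95', ' 102', ' 101', '  44', '  26', '  15', ' 107', ' 100', ' 105', ' 104', ' 100', '  -4', '   4', '  -8', '  -2', '   3', '  -5', ' -26']
1
[... 1681 characters left out ...]
84', '  50', '  36', '  -8', '  -6', ' -10']
214 ['   0', ' -10', '  -7', '  -8', '  -4', '  -1', '  -1', '   4', '  -8', ' 108', ' 111', '  98', '  73', '  41', '   6', '   4', ' -10', '  -2', ' -25']
216 ['  -9', '  -7', '  -5', '  -4', ' -11', '  -9', '   0', '   3', '   2', '  -2', '  -6', '  68', '  33', '   0', '  -8', '   0', ' -16', ' -21', '  -8']

174 ['   0', '  -6', '   2', '   0', '  -5', '  -2', '  -5', '  -5', '   3', '  -5', ' -11', '   1', '   5', '  -7', '  -7', '   0', '  -7', '  -7', '  -4', '  -6', '   0', '  -5', '  -2', '   2', ' -10', '  -4', '  -5']Traceback (most recent call last):
  File "<stdin>", line 9, in <module>
ValueError: cannot convert float NaN to integer
```

View pics/a.png

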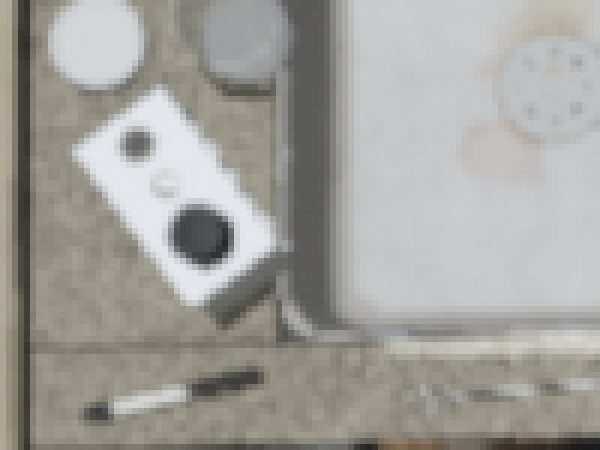

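View pics/b.png

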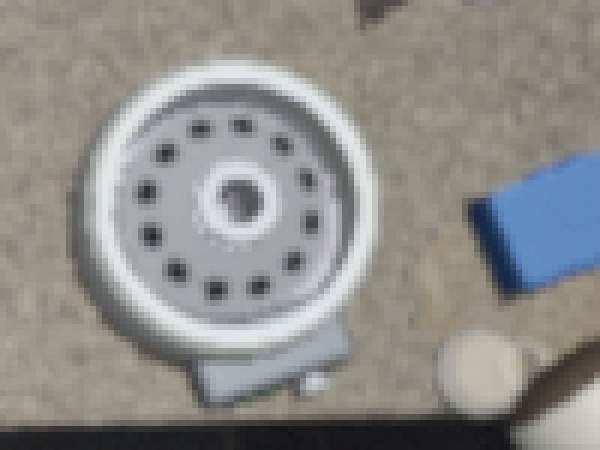

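```bash
cat >> h.py <<'E'
def ray(p,u,v,z):
    d=p['R'].T@np.linalg.solve(p['mtx'],[u,v,1]);c=-p['R'].T@p['t'];return c+d*(z-c[2])/d[2]
E
python3 - <<'E'
from h import *
np.set_printoptions(precision=4,suppress=True)
X=np.load('top.npy')
p=capture('top')
G=p['pixels'].mean(2)
# knob: dark px
sub=G[195:213,144:164];m=sub<75;v,u=np.nonzero(m);u0,v0=u.mean()+144,v.mean()+195;print('knob px',len(u),u0,v0,ray(p,u0,v0,.145))
# stand top corners
cs=[(78,150),(165,88),(285,248),(193,305)]
C=[ray(p,120+x/6-.5,165+y/6-.5,.105) for x,y in cs];
for c in C:print(c)
print('ctr',np.mean(C,0))
g=X[172:230,280:340].reshape(-1,3);g=g[~np.isnan(g[:,2])]
m=(g[:,2]>.115)&(g[:,2]<.14);h=g[m];print('hub',len(h),h.mean(0),h.min(0),h.max(0))
m=(g[:,2]>.098)&(g[:,2]<.118);h=g[m]
c=np.array([.505,-.366])
for _ in range(20):
    r=np.hypot(*(h[:,:2]-c).T);k=h[(r>.078)&(r<.108)];
    A=np.c_[2*k[:,:2],np.ones(len(k))];c=np.linalg.lstsq(A,(k[:,:2]**2).sum(1),rcond=None)[0][:2]
print('rim',len(k),c)
print('hubpx',ray(p,309.4,197.7,.125), 'well mouth',ray(p,270+240/6-.5,165+200/6-.5,.125))
# white ring hub
sub=G[185:211,296:324];cv2.imwrite('pics/c.png',cv2.resize(p['pixels'][170:230,276:343,::-1],None,fx=9,fy=9,interpolation=cv2.INTER_CUBIC))
print(sense()['time_s'])
E
```

```text
knob px 28 153.53571428571428 204.82142857142858 [0.507  0.2353 0.145 ]
[0.573 0.324 0.105]
[0.6128 0.2677 0.105 ]
[0.5053 0.19   0.105 ]
[0.4696 0.2496 0.105 ]
ctr [0.5402 0.2578 0.105 ]
hub 120 [ 0.518  -0.363   0.1214] [ 0.4393 -0.4511  0.1151] [ 0.6021 -0.281   0.1334]
rim 530 [ 0.5183 -0.3687]
hubpx [ 0.5216 -0.3702  0.125 ] well mouth [ 0.5211 -0.3706  0.125 ]
1.65
```

View pics/c.png

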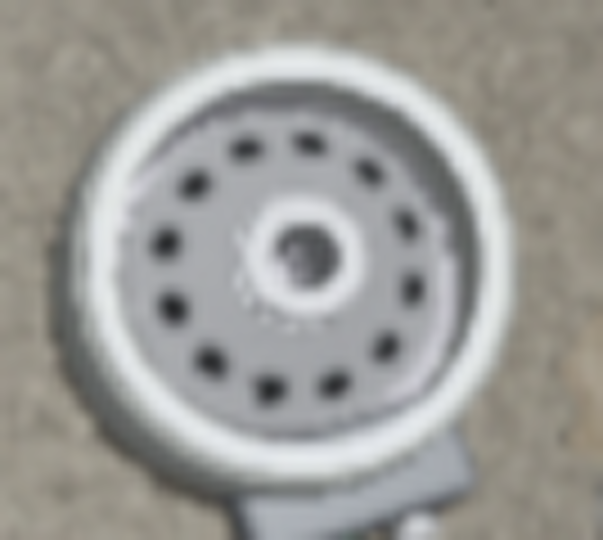

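Run:
```python
from h import *
np.set_printoptions(precision=4,suppress=True)
X=np.load('top.npy')
p=capture('wrist');print(p['mount'],p['mtx'])
for v in range(70,145,8): print(v,X[v,196:212:2,2], X[v,204])
g=X[120:236,120:400].reshape(-1,3);
for lo in (.15,.2,.25,.3):
  m=(g[:,2]>lo);h=g[m];
  if len(h): print(lo,len(h),h.min(0),h.max(0))
```

```text
[[ 0.0001 -0.9534 -0.3017  0.0827]
 [ 1.      0.0001 -0.     -0.    ]
 [ 0.0001 -0.3017  0.9534 -0.1856]
 [ 0.      0.      0.      1.    ]] [[327.4696   0.     259.5572]
 [  0.     327.4696 191.1529]
 [  0.       0.       1.    ]]
70 [0.3269 0.3244 0.3263 0.3264 0.3278 0.3272 0.3245 0.3233] [0.9697 0.0236 0.3278]
78 [0.2646 0.2658 0.2761 0.2764 0.2715 0.2787 0.2698 0.2604] [0.9613 0.0274 0.2715]
86 [0.1645 0.1636 0.156  0.266  0.2744 0.1674 0.1543 0.157 ] [0.9296 0.0277 0.2744]
94 [0.0605 0.0692 0.0619 0.267  0.269  0.2652 0.0622 0.0634] [0.901  0.0285 0.269 ]
102 [ 0.0054  0.0004  0.0011  0.2619  0.265   0.2639 -0.005   0.0026] [0.8719 0.0292 0.265 ]
110 [-0.0023  0.0025 -0.0097  0.2701  0.2707  0.2638 -0.0059 -0.0031] [0.8397 0.0293 0.2707]
118 [-0.0054 -0.0088  0.002   0.2643  0.2647  0.2722 -0.0018 -0.0063] [0.8113 0.0302 0.2647]
126 [ 0.0025 -0.0044  0.004   0.2666  0.2661  0.2654 -0.0033 -0.0045] [0.7808 0.0305 0.2661]
134 [-0.0628 -0.0668  0.3006  0.3118  0.3148  0.2969  0.2613 -0.0757] [0.7388 0.028  0.3148]
142 [-0.1783 -0.1662  0.262   0.2576  0.2694  0.2586  0.2651 -0.1727] [0.7203 0.0312 0.2694]
0.15 1922 [ 0.3623 -0.5275  0.15  ] [0.8173 0.2477 0.576 ]
0.2 1582 [ 0.3623 -0.5275  0.2003] [0.8162 0.0502 0.576 ]
0.25 1363 [ 0.3623 -0.5275  0.2507] [0.8044 0.0502 0.576 ]
0.3 982 [ 0.3623 -0.5275  0.3002] [0.7873 0.0431 0.576 ]
```

Call:
apply_moves(
  plan=[
    [[100,0.4,0.3,0.6,0,0,0],[100,0.96,0.68,0.6,0,0,0],[100,0.96,0.68,0.6,0,0,0],[100,0.96,0.68,0.4,0,0,0],[100,0.96,0.68,0,0,0,0],[100,0.96,0.68,0,0,0,0],[100,0.96,0.68,0,0,0,0],[100,0.96,0.68,0,0,0,0],[100,0.96,0.68,0,0,0,0],[100,0.96,0.68,0,0,0,0],[100,0.96,0.68,0,0,0,0],[100,0.96,0.68,0,0,0,0]],
  ],
)

```text
time_s: 2.7
tcp_pos: [0.4882, -0.3874, 0.2579]
ee_rot: [[-0.946, -0.323, 0.002], [-0.323, 0.946, -0.0], [-0.002, -0.001, -1.0]]
wrist_force: [-0.4, 0.1, 0.5]
gripper_width: 1.001
```

Call:
apply_moves(
  plan=[
    [[100,0.8,0.5,0,0,0,0],[100,0.1,0.1,0,0,0,0],[100,0,0,0,0,0,0]],
  ],
)

```text
time_s: 2.95
tcp_pos: [0.5162, -0.3677, 0.2571]
ee_rot: [[-0.944, -0.329, 0.002], [-0.329, 0.944, 0.0], [-0.002, -0.001, -1.0]]
wrist_force: [0.4, 0.1, 0.5]
gripper_width: 0.997
```

Run:
```python
from h import *
np.set_printoptions(precision=4,suppress=True)
s=sense();p=capture('wrist');save(p,'wh1');print(s['tcp_pos'],s['joints'])
X=cloud(p,s);np.save('wh.npy',X)
for r in recognise('hub_mouth',p)[:2]:print(r['score'],w(p,r['at'],s))
g=X.reshape(-1,3);g=g[~np.isnan(g[:,2])]
r=np.hypot(g[:,0]-.52,g[:,1]+.37)
h=g[(r<.04)&(abs(g[:,2]-.125)<.008)];print(len(h),h.mean(0),h.min(0),h.max(0),np.median(h[:,2]))
```

```text
[ 0.5162 -0.3677  0.2571] [-20.8966  21.0814   7.2503  -0.0665 -76.0454 -49.8551]
0.88 [ 0.5072 -0.3834  0.0867]
1494 [ 0.5209 -0.3722  0.1249] [ 0.4951 -0.3982  0.117 ] [ 0.5485 -0.3452  0.1281] 0.1252403938040886
```

View pics/wh1.png

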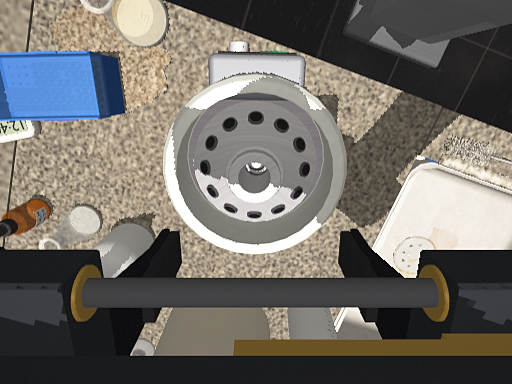

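Run:
```python
from h import *
from scipy.optimize import minimize,least_squares
np.set_printoptions(precision=4,suppress=True)
X=np.load('wh.npy');g=X.reshape(-1,3);g=g[~np.isnan(g[:,2])]
r=np.hypot(g[:,0]-.521,g[:,1]+.372)
h=g[(r<.035)&(abs(g[:,2]-.125)<.006)][:,:2]
f=lambda c:(np.clip(np.hypot(*(h-c).T)-.027,0,None)+np.clip(.016-np.hypot(*(h-c).T),0,None)).sum()
o=minimize(f,[.521,-.372],method='Nelder-Mead',options=dict(xatol=1e-5));print(o.x,o.fun,len(h))
# outer boundary fit by angle
c=o.x
for _ in range(10):
    d=h-c;a=np.arctan2(d[:,1],d[:,0]);R=np.hypot(*d.T)
    b=np.digitize(a,np.linspace(-np.pi,np.pi,37))
    P=np.array([h[b==i][R[b==i].argmax()] for i in range(1,37) if (b==i).any()]);Q=np.array([h[b==i][R[b==i].argmin()] for i in range(1,37) if (b==i).any()])
    fo=least_squares(lambda q:np.hypot(*(P-q[:2]).T)-q[2],[*c,.027],loss='soft_l1',f_scale=.001).x
    fi=least_squares(lambda q:np.hypot(*(Q-q[:2]).T)-q[2],[*c,.016],loss='soft_l1',f_scale=.001).x
    c=fo[:2]
print(fo,fi)
m=(abs(g[:,2]-.108)<.004);k=g[m][:,:2];R=np.hypot(*(k-c).T);k=k[(R>.07)&(R<.115)]
f=lambda c:(np.clip(np.hypot(*(k-c).T)-.103,0,None)+np.clip(.080-np.hypot(*(k-c).T),0,None)).sum()
o=minimize(f,c,method='Nelder-Mead',options=dict(xatol=1e-5));print('rim',o.x,len(k))
print(sense()['time_s'])
```

```text
[ 0.5219 -0.3719] 0.004697157364740141 1465
[ 0.5219 -0.3719  0.0265] [ 0.522  -0.3718  0.016 ]
rim [ 0.5219 -0.3719] 6580
3.05
```

Call:
apply_moves(
  plan=[
    [[100,0,0.5,0,0,0,0.065],[100,0,1,0,0,0,0.065],[100,0,1,0,0,0,0.065],[100,0,1,0,0,0,0.065],[100,0,1,0,0,0,0.065],[100,0,1,0,0,0,0.065],[100,0,1,0,0,0,0.065],[100,0,1,0,0,0,0.065],[100,0,1,0,0,0,0.065],[100,0,1,0,0,0,0.065],[100,0,1,0,0,0,0.065],[100,0,1,0,0,0,0.065]],
  ],
)

```text
time_s: 4.05
tcp_pos: [0.5008, -0.0881, 0.2586]
ee_rot: [[-0.436, -0.9, 0.003], [-0.9, 0.436, -0.001], [0.0, -0.003, -1.0]]
wrist_force: [1.2, 0.2, 0.1]
gripper_width: 0.998
```

Call:
apply_moves(
  plan=[
    [[100,0,1,0,0,0,0.065],[100,0,1,0,0,0,0.065],[100,0,1,0,0,0,0.065],[100,0,1,0,0,0,0.065],[100,0,1,0,0,0,0.065],[100,0,1,0,0,0,0.065],[100,0,1,0,0,0,0.065],[100,0,1,0,0,0,0.065],[100,0,1,0,0,0,0.065],[100,0,1,0,0,0,0.065],[100,0,1,0,0,0,0.065],[100,0,0.5,0,0,0,0.065]],
  ],
)

```text
time_s: 5.05
tcp_pos: [0.4953, 0.1967, 0.2637]
ee_rot: [[0.339, -0.941, 0.01], [-0.941, -0.339, 0.005], [-0.001, -0.011, -1.0]]
wrist_force: [0.6, 0.5, -0.1]
gripper_width: 0.996
```

Call:
apply_moves(
  plan=[
    [[100,0.25,0.75,-0.1,-0.005,0.01,0],[100,0.2,0.6,-0.1,0,0,0],[100,0,0,0,0,0,0],[100,0,0,0,0,0,0]],
  ],
)

```text
time_s: 5.38
tcp_pos: [0.5074, 0.2297, 0.2593]
ee_rot: [[0.338, -0.941, 0.0], [-0.941, -0.338, 0.0], [-0.0, -0.001, -1.0]]
wrist_force: [-1.7, -0.1, -0.9]
gripper_width: 1.004
```

```bash
cat > k.py <<'E'
from h import *
from scipy.optimize import minimize
np.set_printoptions(precision=4,suppress=True)
s=sense();p=capture('wrist');save(p,'wk%d'%int(s['time_s']*100));print(s['tcp_pos'],s['joints'],s['ee_rot'],s['wrist_force'],'wk%d'%int(s['time_s']*100))
X=cloud(p,s)
for r in recognise('screw_knob',p)[:2]:print(r['score'],w(p,r['at'],s))
g=X.reshape(-1,3);g=g[~np.isnan(g[:,2])]
r=np.hypot(g[:,0]-.508,g[:,1]-.236)
h=g[(r<.05)&(g[:,2]>.135)&(g[:,2]<.16)];print(len(h),h.mean(0),h.min(0),h.max(0),np.median(h[:,2]),(h.max(0)+h.min(0))/2)
st=g[(r<.1)&(abs(g[:,2]-.105)<.008)];print('stand z',np.median(st[:,2]),len(st))
h=h[:,:2]
f=lambda c:(np.clip(np.hypot(*(h-c).T)-.019,0,None)).sum()
o=minimize(f,h.mean(0),method='Nelder-Mead',options=dict(xatol=1e-5));print(o.x,o.fun)
E
python3 k.py
```

```text
[0.5074 0.2297 0.2593] [ 41.0378  13.2505  -3.5032   0.0073 -73.2177 -21.2737] [[ 0.3382 -0.9411  0.0005]
 [-0.9411 -0.3382  0.0002]
 [-0.0001 -0.0005 -1.    ]] [-1.7112 -0.1195 -0.9099] wk538
1177 [0.5146 0.2385 0.1448] [0.4955 0.2212 0.1351] [0.5331 0.2589 0.1479] 0.14527991372435725 [0.5143 0.2401 0.1415]
stand z 0.10544992900024433 5353
[0.5143 0.2399] 0.0006704306951494203
```

View pics/wk538.png

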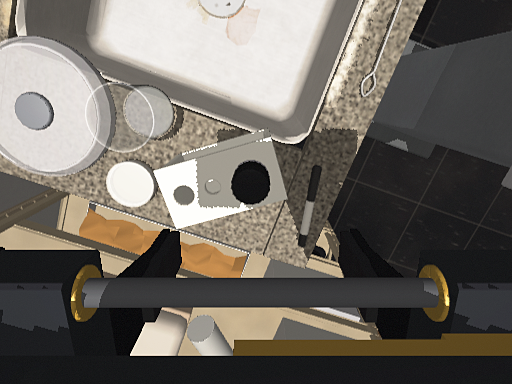

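Call:
apply_moves(
  plan=[
    [[100,0.14,0.2,-0.8,0,0,0],[100,0.14,0.2,-0.9,0,0,0],[100,0,0,-0.9,0,0,0],[100,0,0,-0.5,0,0,0],[100,0,0,0,0,0,0],[100,0,0,0,0,0,0]],
  ],
)

```text
time_s: 5.98
tcp_pos: [0.5152, 0.2337, 0.1831]
ee_rot: [[0.331, -0.944, 0.006], [-0.944, -0.331, 0.004], [-0.001, -0.007, -1.0]]
wrist_force: [-0.2, -0.5, 0.9]
gripper_width: 1.001
```

```bash
python3 k.py
```

```text
[0.5152 0.2337 0.1831] [ 40.8603  16.7657  -9.8628   0.0956 -62.9544 -21.5948] [[ 0.3307 -0.9437  0.0065]
 [-0.9437 -0.3306  0.0036]
 [-0.0013 -0.0073 -1.    ]] [-0.1757 -0.4676  0.8862] wk598
0.89 [0.5129 0.2358 0.1438]
1968 [0.5149 0.238  0.1447] [0.4954 0.221  0.135 ] [0.5332 0.2591 0.1473] 0.1452260024669568 [0.5143 0.24   0.1412]
stand z 0.10544978325986974 7824
[0.5143 0.2398] 0.0006279434492494802
```

Call:
apply_moves(
  plan=[
    [[100,0,0.25,0,-0.0036,0.0065,0],[100,0,0,-0.4,0,0,0],[100,0,0,-0.5,0,0,0],[100,0,0,-0.5,0,0,0],[100,0,0,-0.5,0,0,0],[100,0,0,-0.4,0,0,0],[100,0,0,0,0,0,0]],
  ],
)

```text
time_s: 6.67
tcp_pos: [0.5187, 0.244, 0.1291]
ee_rot: [[0.331, -0.943, 0.012], [-0.944, -0.331, 0.01], [-0.006, -0.015, -1.0]]
wrist_force: [0.8, 0.1, 0.2]
gripper_width: 1.001
```

Call:
apply_moves(
  plan=[
    [[100,-0.1,-0.08,-0.15,-0.01,0.012,0],[100,0,0,-0.15,0,0,0],[100,0,0,0,0,0,0],[100,0,0,0,0,0,0]],
  ],
)

```text
time_s: 7.0
tcp_pos: [0.5169, 0.2429, 0.1221]
ee_rot: [[0.332, -0.943, 0.001], [-0.943, -0.332, 0.0], [0.0, -0.001, -1.0]]
wrist_force: [0.1, 0.9, -0.2]
gripper_width: 0.999
```

Call:
apply_moves(
  plan=[
    [[100,-0.12,-0.13,-0.15,0,0,0],[100,-0.02,-0.02,-0.03,0,0,0],[100,0,0,0,0,0,0]],
  ],
)

```text
time_s: 7.25
tcp_pos: [0.5137, 0.2393, 0.1184]
ee_rot: [[0.332, -0.943, 0.003], [-0.943, -0.332, 0.002], [-0.001, -0.003, -1.0]]
wrist_force: [-0.2, 1.1, 1.1]
gripper_width: 1.002
```

Aligned on the knob, so I'll close the gripper.

Call:
apply_moves(
  plan=[
    [[20,0,0,0,-0.002,0.003,0],[20,0,0,0,0,0,0],[20,0,0,0,0,0,0],[20,0,0,0,0,0,0],[20,0,0,0,0,0,0],[20,0,0,0,0,0,0]],
  ],
)

```text
time_s: 7.75
tcp_pos: [0.514, 0.2394, 0.1193]
ee_rot: [[0.332, -0.943, 0.001], [-0.943, -0.332, 0.001], [-0.0, -0.001, -1.0]]
wrist_force: [0.3, 1.1, 0.9]
gripper_width: 0.628
```

Call:
apply_moves(
  plan=[
    [[0,0,0,0,0,0,0],[0,0,0,0,0,0,0],[0,0,0,0,0,0,0],[0,0,0,0,0,0,0],[0,0,0,0,0,0,0],[0,0,0,0,0,0,0]],
  ],
)

```text
time_s: 8.25
tcp_pos: [0.5139, 0.2394, 0.1193]
ee_rot: [[0.332, -0.943, 0.001], [-0.943, -0.332, 0.0], [-0.0, -0.001, -1.0]]
wrist_force: [-0.6, -0.3, -0.3]
gripper_width: 0.404
```

Call:
apply_moves(
  plan=[
    [[0,0,0,0.2,0,0,0],[0,0,0,0.3,0,0,0],[0,0,0,0.3,0,0,0],[0,0,0,0.3,0,0,0]],
  ],
)

```text
time_s: 8.58
tcp_pos: [0.5123, 0.2384, 0.1463]
ee_rot: [[0.332, -0.943, -0.004], [-0.943, -0.332, -0.003], [0.001, 0.005, -1.0]]
wrist_force: [0.3, 0.6, -2.4]
gripper_width: 0.402
```

Call:
apply_moves(
  plan=[
    [[0,0.06,0.04,0.3,0.004,-0.006,0],[0,0.01,0.01,0.4,0.001,-0.001,0],[0,0.01,0.01,0.4,0.001,-0.001,0],[0,0.01,0.01,0.4,0.001,-0.001,0],[0,0.01,0.01,0.4,0.001,-0.001,0]],
  ],
)

```text
time_s: 9.0
tcp_pos: [0.5149, 0.2405, 0.1996]
ee_rot: [[0.332, -0.943, 0.007], [-0.943, -0.332, 0.007], [-0.004, -0.009, -1.0]]
wrist_force: [-0.4, 0.3, -1.6]
gripper_width: 0.404
```

Call:
apply_moves(
  plan=[
    [[0,-0.03,-0.03,0.3,-0.007,0.007,0],[0,0,0,0.5,0,0,0],[0,0,0,0.7,0,0,0],[0,0,0,0.8,0,0,0],[0,0,0,0.8,0,0,0],[0,0,0,0.4,0,0,0]],
  ],
)

```text
time_s: 9.5
tcp_pos: [0.5134, 0.239, 0.2963]
ee_rot: [[0.331, -0.943, 0.002], [-0.943, -0.331, 0.001], [-0.0, -0.002, -1.0]]
wrist_force: [1.1, -0.1, -1.4]
gripper_width: 0.399
```

Run:
```python
from h import *
np.set_printoptions(precision=4,suppress=True)
s=sense();p=capture('wrist');save(p,'lift');print(s['tcp_pos'],s['ee_rot'],s['joints'])
X=cloud(p,s);np.save('lift.npy',X)
```

```text
[0.5134 0.239  0.2963] [[ 0.3315 -0.9435  0.0017]
 [-0.9435 -0.3315  0.0009]
 [-0.0003 -0.0019 -1.    ]] [ 41.3731  13.2406   1.6531   0.0258 -78.304  -22.0198]
```

View pics/lift.png

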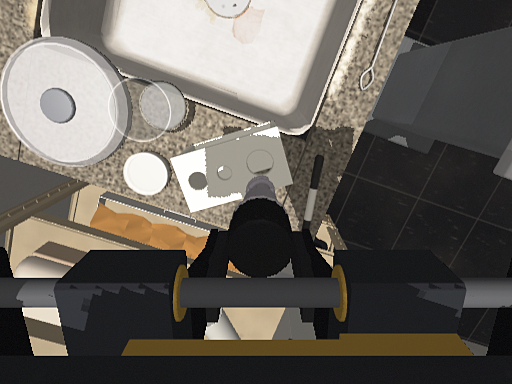

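The screw is held: knob at (258,238), tip at (259,188). I'll check its position in the tool frame.

Run:
```python
from h import *
from scipy.optimize import minimize
np.set_printoptions(precision=4,suppress=True)
X=np.load('lift.npy');R=np.array([[ 0.3315,-0.9435,0.0017],[-0.9435,-0.3315,0.0009],[-0.0003,-0.0019,-1.]]);t=np.array([0.5134,0.239,0.2963])
Y=(X-t)@R
for v in range(178,250,4): 
    row=Y[v,225:292]; print(v, [tuple((1000*q).round().astype(int)) if not np.isnan(q[0]) else None for q in row[[10,22,28,34,40,46,56]]])
g=Y[180:280,225:292].reshape(-1,3);g=g[~np.isnan(g[:,0])]
h=g[(abs(g[:,2]+.027)<.004)&(np.hypot(*g[:,:2].T)<.03)];print('knob top',len(h),np.median(h,0),h.min(0),h.max(0))
a=g[(g[:,2]>.02)&(g[:,2]<.048)&(np.hypot(*g[:,:2].T)<.03)]
b=g[(g[:,2]>.093)&(g[:,2]<.107)&(np.hypot(*g[:,:2].T)<.03)]
for q in (a,b):
  if len(q): print(len(q),q.min(0),q.max(0),np.median(q,0))
```

```text
178 [(np.int64(-19), np.int64(-30), np.int64(190)), (np.int64(-19), np.int64(-16), np.int64(189)), (np.int64(10), np.int64(-6), np.int64(82)), (np.int64(10), np.int64(-1), np.int64(84)), (np.int64(10), np.int64(4), np.int64(85)), (np.int64(-19), np.int64(13), np.int64(191)), (np.int64(-19), np.int64(25), np.int64(191))]
182 [(np.int64(-24), np.int64(-30), np.int64(190)), (np.int64(-24), np.int64(-16), np.int64(191)), (np.int64(10), np.int64(-6), np.int64(73)), (np.int64(9), np.int64(-1), np.int64(74)), (np.int64(9), np.int64(4), np.int64(76)), (np.int64(7), np.int64(9), np.int64(80)), (np.int64(-24), np.int64(25), np.int64(190))]
186 [(np.int64(-30), np.int64(-30), np.int64(192)), (np.int64(4), np.int64(-11), np.int64(79)), (np.int64(7), np.int64(-6), np.int64(71)), (np.int64(8), np.int64(-1), np.int64(65)), (np.int64(7), np.int64(4), np.int64(69)), (np.int64(4), np.int64(9), np.int64(80)), (np.int64(-29), np.int64(25), np.int64(190))]
190 [(np.int64(-34), np.int64(-30), np.int64(191)), (np.int64(1), np.int64(-11), np.int64(77)), (np.int64(12), np.int64(-5), np.int64(43)), (np.int64(
[... 4045 characters left out ...]
(np.int64(4), np.int64(-4), np.int64(-26)), (np.int64(4), np.int64(-1), np.int64(-26)), (np.int64(4), np.int64(2), np.int64(-26)), (np.int64(4), np.int64(6), np.int64(-26)), (np.int64(4), np.int64(11), np.int64(-25))]
246 [(np.int64(2), np.int64(-14), np.int64(-26)), (np.int64(2), np.int64(-7), np.int64(-26)), (np.int64(3), np.int64(-4), np.int64(-28)), (np.int64(2), np.int64(-1), np.int64(-26)), (np.int64(2), np.int64(2), np.int64(-26)), (np.int64(2), np.int64(6), np.int64(-26)), (np.int64(1), np.int64(11), np.int64(-25))]
knob top 3226 [ 0.0011 -0.0009 -0.026 ] [-0.0181 -0.0192 -0.0309] [ 0.0182  0.0169 -0.023 ]
208 [ 0.0043 -0.0123  0.0296] [0.0128 0.0117 0.0479] [ 0.0115 -0.0003  0.04  ]
```

Call:
apply_moves(
  plan=[
    [[0,0,-0.4,0,0,0,0],[0,0,-0.8,0,0,0,0],[0,0,-1,0,0,0,0],[0,0,-1,0,0,0,0],[0,0,-1,0,0,0,0],[0,0,-1,0,0,0,0],[0,0,-1,0,0,0,0],[0,0,-1,0,0,0,0],[0,0,-1,0,0,0,0],[0,0,-1,0,0,0,0],[0,0,-1,0,0,0,0],[0,0,-1,0,0,0,0]],
  ],
)

```text
time_s: 10.55
tcp_pos: [0.504, -0.0556, 0.2916]
ee_rot: [[0.338, -0.941, -0.01], [-0.941, -0.338, 0.001], [-0.005, 0.009, -1.0]]
wrist_force: [-0.1, 0.4, -1.4]
gripper_width: 0.399
```

Call:
apply_moves(
  plan=[
    [[0,0.1,-1,0,-0.001,-0.01,0],[0,0.1,-1,0,0,0,0],[0,0.1,-1,0,0,0,0],[0,0.1,-1,0,0,0,0],[0,0.1,-1,0,0,0,0],[0,0.1,-1,0,0,0,0],[0,0.1,-1,0,0,0,0],[0,0.1,-1,0,0,0,0],[0,0.1,-1,0,0,0,0],[0,0.1,-1,0,0,0,0],[0,0,-1,0,0,0,0],[0,0,-0.6,0,0,0,0]],
  ],
)

```text
time_s: 11.55
tcp_pos: [0.5137, -0.3657, 0.2813]
ee_rot: [[0.332, -0.943, -0.023], [-0.943, -0.332, 0.008], [-0.015, 0.019, -1.0]]
wrist_force: [-0.0, 0.1, -1.4]
gripper_width: 0.402
```

Call:
apply_moves(
  plan=[
    [[0,0,-0.3,0,0,0,0],[0,0,0,0,0,0,0],[0,0,0,0,0,0,0]],
  ],
)

```text
time_s: 11.8
tcp_pos: [0.5104, -0.3767, 0.2775]
ee_rot: [[0.326, -0.945, -0.029], [-0.945, -0.327, 0.011], [-0.02, 0.024, -1.0]]
wrist_force: [0.2, 0.6, -1.1]
gripper_width: 0.404
```

Call:
apply_moves(
  plan=[
    [[0,0.4,0.22,0,-0.011,-0.029,0],[0,0,0,0,0,0,0],[0,0,0,0,0,0,0]],
  ],
)

```text
time_s: 12.05
tcp_pos: [0.5195, -0.3688, 0.2768]
ee_rot: [[0.328, -0.945, -0.002], [-0.945, -0.328, 0.002], [-0.002, 0.001, -1.0]]
wrist_force: [-0.1, -0.3, -1.5]
gripper_width: 0.403
```

Call:
apply_moves(
  plan=[
    [[0,0.09,-0.08,-0.3,-0.002,-0.002,0],[0,0,0,-0.4,0,0,0],[0,0,0,-0.4,0,0,0],[0,0,0,-0.3,0,0,0],[0,0,0,0,0,0,0],[0,0,0,0,0,0,0]],
  ],
)

```text
time_s: 12.55
tcp_pos: [0.5209, -0.3684, 0.2376]
ee_rot: [[0.331, -0.944, -0.003], [-0.944, -0.331, 0.001], [-0.002, 0.002, -1.0]]
wrist_force: [-0.4, -0.7, -1.1]
gripper_width: 0.4
```

Call:
apply_moves(
  plan=[
    [[0,0.03,-0.12,0,-0.001,-0.003,0],[0,0,0,0,0,0,0]],
  ],
)

```text
time_s: 12.72
tcp_pos: [0.5216, -0.3717, 0.237]
ee_rot: [[0.331, -0.944, -0.0], [-0.944, -0.331, 0.0], [-0.001, 0.0, -1.0]]
wrist_force: [-0.4, -0.7, -1.4]
gripper_width: 0.4
```

Run:
```python
from h import *
from scipy.optimize import minimize
np.set_printoptions(precision=4,suppress=True)
s=sense();p=capture('wrist');save(p,'ab');print(s['tcp_pos'],s['wrist_force'],s['joints'])
X=cloud(p,s);g=X.reshape(-1,3);g=g[~np.isnan(g[:,2])]
R=np.hypot(*(g[:,:2]-[.5216,-.3708]).T)
k=g[(abs(g[:,2]-.108)<.004)&(R>.07)&(R<.115)][:,:2]
f=lambda c:(np.clip(np.hypot(*(k-c).T)-.103,0,None)+np.clip(.080-np.hypot(*(k-c).T),0,None)).sum()
o=minimize(f,[.5216,-.3708],method='Nelder-Mead',options=dict(xatol=1e-5));print('rim',o.x,len(k),o.fun)
h=g[(R<.034)&(abs(g[:,2]-.125)<.004)][:,:2]
f=lambda c:(np.clip(np.hypot(*(h-c).T)-.027,0,None)+np.clip(.016-np.hypot(*(h-c).T),0,None)).sum()
o=minimize(f,[.5216,-.3708],method='Nelder-Mead',options=dict(xatol=1e-5));print('hub',o.x,len(h),o.fun)
h=g[(R<.03)&(abs(g[:,2]-s['tcp_pos'][2]-.026)<.004)];print('knob',(h.min(0)+h.max(0))/2)
cv2.imwrite('pics/ab2.png',cv2.resize(p['pixels'][60:260,160:360,::-1],None,fx=3,fy=3))
```

```text
[ 0.5216 -0.3717  0.237 ] [-0.411  -0.6725 -1.3789] [-21.0346  22.3744   6.3644  -0.0131 -74.0198  40.3889]
rim [ 0.5216 -0.3708] 6154 0.0
hub [ 0.5221 -0.3718] 1228 0.002036029013702159
knob [ 0.5259 -0.3719  0.263 ]
```

View pics/ab2.png

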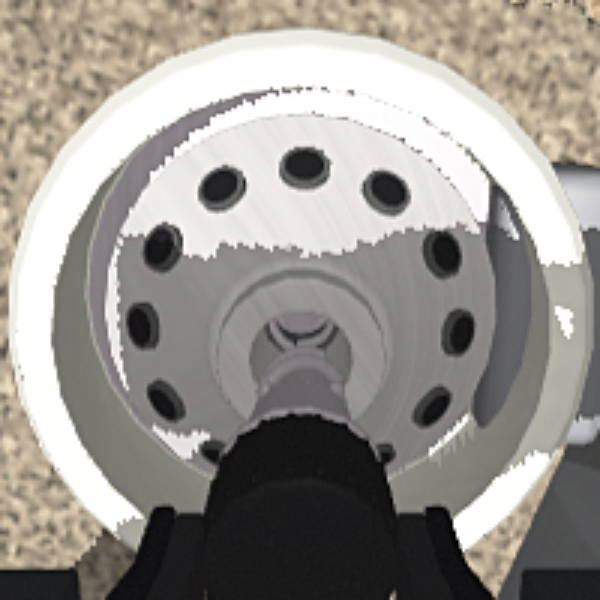

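Call:
apply_moves(
  plan=[
    [[0,0,0,-0.3,0,0,0],[0,0,0,-0.4,0,0,0],[0,0,0,-0.4,0,0,0],[0,0,0,-0.3,0,0,0],[0,0,0,0,0,0,0]],
  ],
)

```text
time_s: 13.18
tcp_pos: [0.5216, -0.3718, 0.1994]
ee_rot: [[0.331, -0.944, 0.002], [-0.944, -0.331, 0.0], [0.0, -0.002, -1.0]]
wrist_force: [-0.2, 0.9, -1.5]
gripper_width: 0.4
```

Call:
apply_moves(
  plan=[
    [[0,-0.01,0.01,-0.25,0,0.002,0],[0,0,0,-0.25,0,0,0],[0,0,0,-0.25,0,0,0],[0,0,0,-0.25,0,0,0],[0,0,0,0,0,0,0]],
  ],
)

```text
time_s: 13.6
tcp_pos: [0.521, -0.3713, 0.1708]
ee_rot: [[0.331, -0.944, -0.002], [-0.944, -0.331, 0.001], [-0.001, 0.002, -1.0]]
wrist_force: [0.6, -0.3, -1.8]
gripper_width: 0.402
```

Call:
apply_moves(
  plan=[
    [[0,0,0,-0.1,-0.001,-0.002,0],[0,0,0,-0.1,0,0,0],[0,0,0,-0.1,0,0,0],[0,0,0,0,0,0,0]],
  ],
)

```text
time_s: 13.93
tcp_pos: [0.5213, -0.3715, 0.1627]
ee_rot: [[0.331, -0.944, 0.0], [-0.944, -0.331, -0.001], [0.001, -0.0, -1.0]]
wrist_force: [0.3, 0.6, -2.0]
gripper_width: 0.401
```

Call:
apply_moves(
  plan=[
    [[0,0,0,-0.08,0,0,0],[0,0,0,-0.08,0,0,0],[0,0,0,-0.08,0,0,0]],
  ],
)

```text
time_s: 14.18
tcp_pos: [0.5219, -0.3719, 0.1573]
ee_rot: [[0.331, -0.944, 0.003], [-0.944, -0.331, -0.002], [0.003, -0.002, -1.0]]
wrist_force: [0.1, -0.2, -1.7]
gripper_width: 0.402
```

Call:
apply_moves(
  plan=[
    [[0,-0.02,0.01,-0.06,0.002,0.003,0],[0,0,0,-0.06,0,0,0],[0,0,0,-0.06,0,0,0]],
  ],
)

```text
time_s: 14.43
tcp_pos: [0.5225, -0.3726, 0.1546]
ee_rot: [[0.332, -0.943, 0.002], [-0.943, -0.332, -0.003], [0.003, -0.001, -1.0]]
wrist_force: [-1.5, 0.6, 0.9]
gripper_width: 0.402
```

Call:
apply_moves(
  plan=[
    [[0,-0.05,0.05,-0.06,0.003,0.002,0],[0,0,0,-0.06,0,0,0]],
  ],
)

```text
time_s: 14.6
tcp_pos: [0.522, -0.3718, 0.1526]
ee_rot: [[0.332, -0.943, 0.003], [-0.943, -0.332, -0.001], [0.002, -0.002, -1.0]]
wrist_force: [0.4, -0.8, 1.9]
gripper_width: 0.4
```

Call:
apply_moves(
  plan=[
    [[0,-0.03,0.02,-0.07,0.001,0.003,0],[0,0,0,-0.06,0,0,0]],
  ],
)

```text
time_s: 14.77
tcp_pos: [0.5219, -0.3717, 0.1502]
ee_rot: [[0.332, -0.943, 0.002], [-0.943, -0.332, -0.001], [0.002, -0.001, -1.0]]
wrist_force: [0.7, 0.3, 3.0]
gripper_width: 0.404
```

Call:
apply_moves(
  plan=[
    [[0,-0.02,0.01,-0.07,0.001,0.002,0],[0,0,0,-0.06,0,0,0]],
  ],
)

```text
time_s: 14.93
tcp_pos: [0.5218, -0.3717, 0.1477]
ee_rot: [[0.333, -0.943, 0.001], [-0.943, -0.333, -0.001], [0.002, -0.0, -1.0]]
wrist_force: [-0.7, 0.5, 3.0]
gripper_width: 0.403
```

Call:
apply_moves(
  plan=[
    [[0,-0.02,0.01,-0.06,0.001,0.001,0],[0,0,0,-0.05,0,0,0]],
  ],
)

```text
time_s: 15.1
tcp_pos: [0.5224, -0.3725, 0.1474]
ee_rot: [[0.334, -0.943, 0.003], [-0.943, -0.334, -0.004], [0.004, -0.001, -1.0]]
wrist_force: [-0.8, 0.6, 7.0]
gripper_width: 0.401
```

Call:
apply_moves(
  plan=[
    [[0,-0.04,0.04,-0.03,0.004,0.003,0.05],[0,0,0,-0.03,0.001,0.001,0.08],[0,0,0,-0.03,0.001,0.001,0.08]],
  ],
)

```text
time_s: 15.35
tcp_pos: [0.5221, -0.3726, 0.148]
ee_rot: [[0.53, -0.848, 0.0], [-0.848, -0.53, -0.001], [0.001, 0.0, -1.0]]
wrist_force: [-0.6, -0.5, 6.4]
gripper_width: 0.402
```

Call:
apply_moves(
  plan=[
    [[0,-0.03,0.04,-0.03,0.001,0.001,0.09],[0,0,0,-0.03,0.001,0.001,0.09],[0,0,0,-0.03,0.001,0.001,0.09],[0,0,0,-0.03,0.001,0.001,0.09]],
  ],
)

```text
time_s: 15.68
tcp_pos: [0.5237, -0.3735, 0.1494]
ee_rot: [[0.806, -0.592, 0.004], [-0.592, -0.806, -0.002], [0.004, -0.001, -1.0]]
wrist_force: [0.2, 0.2, 5.3]
gripper_width: 0.404
```

Call:
apply_moves(
  plan=[
    [[0,-0.09,0.07,-0.03,0.002,0.004,0.08],[0,-0.02,0.01,-0.03,0.001,0.001,0.08],[0,-0.02,0.01,-0.03,0.001,0.001,0.08]],
  ],
)

```text
time_s: 15.93
tcp_pos: [0.5229, -0.3723, 0.1504]
ee_rot: [[0.929, -0.371, 0.004], [-0.371, -0.929, -0.001], [0.004, -0.001, -1.0]]
wrist_force: [0.3, 1.0, 5.7]
gripper_width: 0.403
```

Call:
apply_moves(
  plan=[
    [[0,-0.06,0.03,-0.03,0.002,0.004,0.08],[0,-0.02,0.01,-0.03,0.001,0.001,0.08],[0,-0.02,0.01,-0.03,0.001,0.001,0.08]],
  ],
)

```text
time_s: 16.18
tcp_pos: [0.5223, -0.3716, 0.1512]
ee_rot: [[0.992, -0.127, 0.004], [-0.127, -0.992, 0.001], [0.003, -0.001, -1.0]]
wrist_force: [-0.5, 0.6, 5.9]
gripper_width: 0.404
```

Call:
apply_moves(
  plan=[
    [[0,-0.05,0.0,-0.03,0.001,0.004,0.08],[0,-0.02,0.01,-0.03,0.001,0.001,0.08],[0,-0.02,0.01,-0.03,0.001,0.001,0.08]],
  ],
)

```text
time_s: 16.43
tcp_pos: [0.5214, -0.3712, 0.1515]
ee_rot: [[0.992, 0.126, 0.001], [0.126, -0.992, 0.003], [0.001, -0.002, -1.0]]
wrist_force: [-0.0, 1.4, 3.8]
gripper_width: 0.403
```

Call:
apply_moves(
  plan=[
    [[0,0,0,-0.05,-0.002,0.001,0],[0,0,0,-0.05,0,0,0]],
  ],
)

```text
time_s: 16.6
tcp_pos: [0.5223, -0.3715, 0.151]
ee_rot: [[0.992, 0.127, 0.002], [0.127, -0.992, -0.001], [0.002, 0.002, -1.0]]
wrist_force: [-1.0, 1.6, 7.3]
gripper_width: 0.396
```

Call:
apply_moves(
  plan=[
    [[0,-0.03,0,-0.03,0.002,0.002,0.08],[0,-0.02,0.01,-0.03,0.001,0.001,0.08],[0,-0.02,0.01,-0.03,0.001,0.001,0.08]],
  ],
)

```text
time_s: 16.85
tcp_pos: [0.521, -0.371, 0.15]
ee_rot: [[0.932, 0.363, -0.001], [0.363, -0.932, 0.002], [0.0, -0.002, -1.0]]
wrist_force: [0.8, -0.8, 1.4]
gripper_width: 0.405
```

Call:
apply_moves(
  plan=[
    [[0,0,0,-0.06,-0.001,-0.001,0],[0,0,0,-0.06,0,0,0],[0,0,0,-0.06,0,0,0]],
  ],
)

```text
time_s: 17.1
tcp_pos: [0.5209, -0.3711, 0.1451]
ee_rot: [[0.934, 0.358, 0.0], [0.358, -0.934, 0.0], [0.0, -0.0, -1.0]]
wrist_force: [0.1, 0.9, 9.8]
gripper_width: 0.4
```

Call:
apply_moves(
  plan=[
    [[0,0,0,-0.02,0,0,-0.06],[0,0,0,-0.03,0,0,-0.08],[0,0,0,-0.04,0,0,-0.08]],
  ],
)

```text
time_s: 17.35
tcp_pos: [0.522, -0.3716, 0.1442]
ee_rot: [[0.991, 0.132, 0.003], [0.132, -0.991, -0.002], [0.002, 0.002, -1.0]]
wrist_force: [0.4, 0.9, 6.0]
gripper_width: 0.399
```

Call:
apply_moves(
  plan=[
    [[0,-0.02,0.0,-0.04,0.002,0.003,-0.08],[0,-0.01,0,-0.04,0,0,-0.08],[0,-0.01,0,-0.04,0,0,-0.08]],
  ],
)

```text
time_s: 17.6
tcp_pos: [0.5227, -0.3719, 0.1432]
ee_rot: [[0.992, -0.125, 0.003], [-0.125, -0.992, -0.002], [0.004, 0.002, -1.0]]
wrist_force: [0.4, 1.9, 4.6]
gripper_width: 0.403
```

Call:
apply_moves(
  plan=[
    [[0,-0.04,0.01,-0.05,0.002,0.003,-0.08],[0,-0.01,0,-0.05,0,0,-0.08],[0,-0.01,0,-0.05,0,0,-0.08],[0,-0.01,0,-0.05,0,0,-0.08]],
  ],
)

```text
time_s: 17.93
tcp_pos: [0.5236, -0.3723, 0.1417]
ee_rot: [[0.892, -0.452, 0.006], [-0.452, -0.892, -0.005], [0.008, 0.002, -1.0]]
wrist_force: [-0.6, 1.8, 5.6]
gripper_width: 0.401
```

Call:
apply_moves(
  plan=[
    [[0,-0.07,0.03,-0.05,0.006,0.008,-0.08],[0,-0.02,0.01,-0.05,0.001,0.001,-0.08],[0,-0.02,0.01,-0.05,0.001,0.001,-0.08]],
  ],
)

```text
time_s: 18.18
tcp_pos: [0.5226, -0.372, 0.1405]
ee_rot: [[0.747, -0.665, 0.0], [-0.665, -0.747, -0.0], [0.0, 0.0, -1.0]]
wrist_force: [-0.7, 0.8, 5.7]
gripper_width: 0.398
```

Call:
apply_moves(
  plan=[
    [[0,-0.04,0.02,-0.05,0.001,0.001,-0.08],[0,-0.02,0.01,-0.05,0.001,0.001,-0.08],[0,-0.02,0.01,-0.05,0.001,0.001,-0.08]],
  ],
)

```text
time_s: 18.43
tcp_pos: [0.5223, -0.3722, 0.1393]
ee_rot: [[0.553, -0.833, 0.001], [-0.833, -0.553, -0.001], [0.002, -0.0, -1.0]]
wrist_force: [-0.3, 1.0, 7.4]
gripper_width: 0.402
```

Call:
apply_moves(
  plan=[
    [[0,-0.03,0.02,-0.04,0.001,0.002,-0.08],[0,-0.01,0.01,-0.04,0.001,0.001,-0.08]],
  ],
)

```text
time_s: 18.6
tcp_pos: [0.522, -0.3718, 0.1392]
ee_rot: [[0.403, -0.915, 0.0], [-0.915, -0.403, -0.001], [0.001, 0.0, -1.0]]
wrist_force: [-1.8, 1.8, 7.6]
gripper_width: 0.4
```

Run:
```python
from h import *
s=sense();print(s['moment'],s['wrist_force'],s['joints'],s['tcp_pos'])
```

```text
[0.61845026 0.6772177  0.28284644] [-1.80377415  1.78716485  7.6259407 ] [-20.98777034  26.10087246  -2.09953499   0.06888903 -61.77213824
  44.73390114] [ 0.5219836  -0.37177166  0.13917499]
```

Call:
apply_moves(
  plan=[
    [[0,-0.02,0.01,-0.04,0.001,0.001,-0.08],[0,-0.01,0.01,-0.04,0.001,0.001,-0.08],[0,-0.01,0.01,-0.04,0.001,0.001,-0.08]],
  ],
)

```text
time_s: 18.85
tcp_pos: [0.5216, -0.3727, 0.1391]
ee_rot: [[0.164, -0.986, -0.002], [-0.986, -0.164, -0.004], [0.003, 0.003, -1.0]]
wrist_force: [-1.2, 0.7, 7.8]
gripper_width: 0.397
```

Run:
```python
from h import *
from scipy.optimize import minimize
s=sense();print(s['moment'],s['wrist_force'],s['joints'],s['tcp_pos'])
p=capture('wrist');save(p,'seat');X=cloud(p,s);g=X.reshape(-1,3);g=g[~np.isnan(g[:,2])]
R=np.hypot(*(g[:,:2]-[.5216,-.3715]).T)
print('knob top z',np.median(g[(R<.012)][:,2]))
for lo,hi in((.021,.026),(.085,.1)):
    print(lo,np.median(g[(R>lo)&(R<hi)&(g[:,2]<.14)][:,2]))
```

```text
[0.32627199 0.36618644 0.79294287] [-1.23342676  0.70406324  7.77286666] [-20.99300832  26.13815435  -2.12035793   0.26098581 -61.7745407
  30.32873001] [ 0.5216339  -0.37273935  0.13911059]
knob top z 0.1653456965841763
0.021 0.12539687515117195
0.085 0.10518283723320793
```

View pics/seat.png

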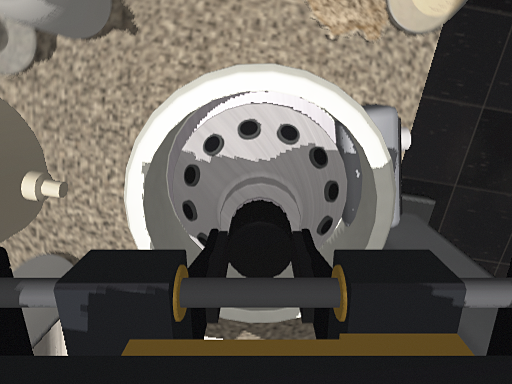

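Knob top at 0.1653 against hub top at 0.1254, a difference equal to the knob's 40 mm height. The torque is rising with no further descent, so the screw is seated. I'll ease off and open.

Call:
apply_moves(
  plan=[
    [[0,0,0,0,0,0,0],[60,0,0,0.02,0,0,0],[80,0,0,0.02,0,0,0],[100,0,0,0,0,0,0],[100,0,0,0,0,0,0],[100,0,0,0,0,0,0],[100,0,0,0,0,0,0],[100,0,0,0,0,0,0],[100,0,0,0,0,0,0],[100,0,0,0,0,0,0]],
  ],
)

```text
time_s: 19.73
tcp_pos: [0.5193, -0.371, 0.1351]
ee_rot: [[0.153, -0.988, -0.009], [-0.988, -0.153, 0.002], [-0.003, 0.009, -1.0]]
wrist_force: [0.1, 0.2, 0.3]
gripper_width: 0.966
```

Call:
apply_moves(
  plan=[
    [[100,0.05,0,0.3,0,0,0],[100,0,0,0.5,0,0,0],[100,0,0,0.6,0,0,0],[100,0,0,0.8,0,0,0],[100,0,0,0.8,0,0,0],[100,0,0,0.8,0,0,0],[100,0,0,0.6,0,0,0],[100,0,0,0,0,0,0],[100,0,0,0,0,0,0]],
  ],
)

```text
time_s: 20.48
tcp_pos: [0.52, -0.3707, 0.2536]
ee_rot: [[0.153, -0.988, -0.008], [-0.988, -0.153, 0.001], [-0.002, 0.008, -1.0]]
wrist_force: [0.3, -0.3, -1.2]
gripper_width: 0.999
```

Run:
```python
from h import *
from scipy.optimize import minimize
s=sense();print(s['wrist_force'],s['tcp_pos'],s['ee_rot'])
p=capture('wrist');save(p,'end');X=cloud(p,s);g=X.reshape(-1,3);g=g[~np.isnan(g[:,2])]
R=np.hypot(*(g[:,:2]-[.5216,-.3715]).T)
k=g[(R<.03)&(g[:,2]>.155)&(g[:,2]<.172)];print('knob top z',np.median(k[:,2]),(k.min(0)+k.max(0))/2)
t=k[(np.hypot(*(k[:,:2]-np.median(k[:,:2],0)).T)<.013)];A=np.c_[t[:,:2],np.ones(len(t))];print('tilt',np.linalg.lstsq(A,t[:,2],rcond=None)[0][:2])
h=g[(R>.022)&(R<.026)&(abs(g[:,2]-.125)<.006)];print('hub z',np.median(h[:,2]),len(h))
k=g[(abs(g[:,2]-.125)<.004)&(R<.034)][:,:2]
o=minimize(lambda c:np.clip(np.hypot(*(k-c).T)-.027,0,None).sum(),[.5216,-.3715],method='Nelder-Mead');print('hub',o.x)
q=capture('top');save(q,'endtop');Z=cloud(q)
T=np.load('top.npy')
for l in ['beaker','wash_bottle','tip_box','flask']:
    print(l,[w(q,r['at']) for r in recognise(l,q)[:1]])
```

```text
[ 0.29717526 -0.33509981 -1.15064512] [ 0.52001768 -0.37072542  0.25355293] [[ 1.52821718e-01 -9.88218127e-01 -8.39378829e-03]
 [-9.88251210e-01 -1.52835158e-01  9.80026610e-04]
 [-2.25134602e-03  8.14540208e-03 -9.99964291e-01]]
knob top z 0.16509896508775565 [ 0.52219761 -0.37079434  0.16132739]
tilt [-0.00097505  0.00325647]
hub z 0.12535303642749546 397
hub [ 0.5219105  -0.37208204]
beaker [array([0.66474567, 0.23898993, 0.02598814])]
wash_bottle [array([ 0.72604812, -0.19280829,  0.13642781])]
tip_box [array([ 0.50713753, -0.60975862,  0.07437455])]
flask [array([ 0.40697157, -0.54361281,  0.04205979])]
```

View pics/end.png

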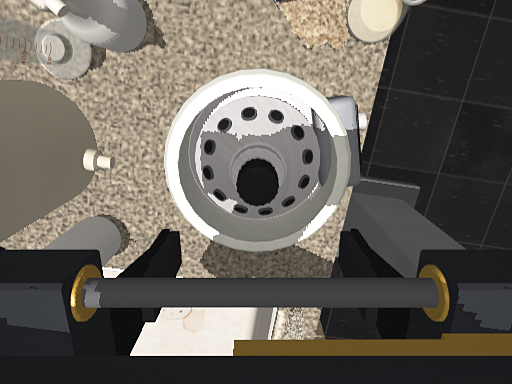

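The knob sits centred on the hub at (257,182), flush and level, and the robot is clear of it. The wash bottle's reported position differs by 17 mm from the first one, so I'll compare the pictures.

Run:
```python
import cv2,numpy as np
a=cv2.imread('pics/top0.png');b=cv2.imread('pics/endtop.png')
cv2.imwrite('pics/cmp.png',np.vstack([cv2.resize(x[120:200,290:420],None,fx=4.5,fy=3.6) for x in(a,b)]))
```

```text
(no output)
```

View pics/cmp.png

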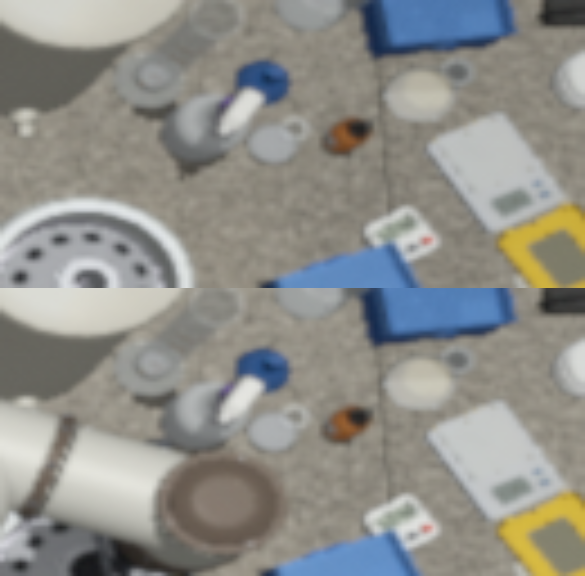

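The wash bottle at about (205,130) in the crop is at the same pixels in both pictures. The different reading came from the arm partly hiding it. I'm handing the job in.

```bash
python3 -c "
from station import finish_job
print(finish_job())"
```

```text
the job is handed in; nothing more can be done
None
```

The rotor screw is screwed down in the hub and let go, and the job is handed in after about 20.5 of the 72 s; no verdict was reported.

**Threading:** I lowered the screw until it stopped on the thread about 8.5 mm above home. I turned it anticlockwise under about 7–9 N until it dropped off the starts to roughly 6 mm above home. Then I turned it clockwise until it stopped descending and the torque rose to about 0.8 N m. The most push at the end of any move was about 11 N in all; I did not see forces inside a move.

**Last checks:**

| Check | Measured | Limit |
|---|---|---|
| Underside of knob above hub top | about 0 mm (knob top 0.1651 m, hub 0.1254 m) | 1.6 mm |
| Knob axis off hub centre | about 1.3 mm | 6 mm |
| Tilt of knob top | about 0.003 rad | 0.04 rad |

- **Gripper:** it was open, about 12 cm above the position where it let go.
- **One reading disagreed:** the trained network put the wash bottle 17 mm from where it first saw it. The before and after top pictures show it in the same place, partly hidden by the arm at the end, so I took that reading as false. The network's readings for the other three things agreed with the start to within 5 mm.

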